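Turn a rinsed staining jar over to drain

ROBOT

A 7-joint arm with a two-finger parallel gripper is mounted at the origin on the work surface. World frame = base frame: x ahead of the robot, y to its left, z up, the work surface at z = 0. Lengths are in m, angles in rad, forces in N, time in s.
With the tool pointing down it reaches from about 0.4 to 0.85 m from the base axis. Payload 10.4 kg.
Tool frame: the origin (TCP) lies where the fingers leave the gripper's body, on its centre line; the fingertips stand 73 mm ahead of it and the grasp point (between the pads) lies 54 mm ahead of it; z points along the fingers, y is the direction in which the jaws open and shut (so a half turn about z gives the same grasp; the last joint's range is limited). The gripper opens to 85 mm and grips with 20 to 120 N. Pads are 22 mm wide; open, the fingers measure 114 mm over their backs; the gripper's body (76 mm by 85 mm) begins 54 mm behind the grasp point. The pads swing forward as they close: fully open they stand 13 mm farther back than shut.
Start: joints at [-1.158, 0.332, -0.065, 1.46, 0.022, 1.35, -0.088], TCP at [0.264, 0.567, 0.304] pointing down, gripper open.
Joint ranges: [-2.6, 2.6], [-0.5, 2.12], [-1.47, 1.34], [0.16, 2.42], [-1.27, 4.41], [0.06, 2.06], [-2.6, 2.6]. Speed limits (rad/s): [2.22, 2.22, 2.79, 2.79, 3.14, 3.14, 3.14].

INTERFACE

Orientations are given as a unit quaternion [x, y, z, w].
In Python, from workcell import get_obs, camera, camera_model, hand_in gives the robot as it stands.
- The arm moves only by the shell command python3 -m crank 'ROWS' [FORCE]. ROWS is text: rows parted by semicolons, each of 7 numbers parted by spaces: the shift along the tool's x, y, z in units of 40 mm (1.0 is 40 mm), then the turn, a rotation vector about the tool's x, y, z in units of 8 degrees (1.0 is 8 degrees), then the finger opening in mm, from 0 to 85.4. In form: x y z ax ay az jaw; .... A call has exactly 10 rows; each row shifts and turns the pose as measured when the row begins, along the tool's axes as they then stand; what a row does not reach is not made up. A row lasts 1/10 s, in which the tool goes at most 50 mm and 8.59 degrees, less where a joint would pass 70% of its speed; a pose out of reach is approached as far as the arm can. A call is refused whole if a number of a shift passes 1 or a number of a turn 1, either way. A call with a gripper value outside its range is refused whole. The fingers move at their own pace and stop on an object; FORCE is the grip in N (left out, the last holds). Time passes only in rows, so rows that do not move let the fingers close, or fill a call up. It gives the time, the measured TCP pose, the force and the opening at its end, in the units of the state.
- get_obs(): the state, without advancing time (a new reading comes with each control period).
- camera(name): name is "scene" or "top" or "wrist"; returns (picture, depth): 384x512x3 uint8, red, green, blue; 384x512 float32, m along the optical axis (not along the pixel's ray), 0 where there is no reading.
- camera_model(name): a dict with "fx", "fy", "cx", "cy" (pixels), "position" and "rotation" of the camera in the world; the wrist camera has in their place "hand_eye" (4x4, takes a point from camera to tool coordinates, whose origin is the TCP and whose axes are the flange's). Camera axes: x right, y up, looking along -z (the intrinsics and any distortion apply to the point x, -y, -z); pixel columns grow to the right and rows downward; lengths in m; the calibration is good to about 2 mm. A picture is of the moment at which its call begins: read the wrist's pose just before it. camera_model takes no time and is no camera call.
- hand_in(): hands the job in, once; it reports no verdict.
The state is a dict: "clock": time; "joint_pos": joint angles; "joint_velocities": joint speeds; "tau": joint torques, N m; "position": TCP position; "ee_rot": TCP orientation; "ft_force": force on the tool from outside, world axes, zero at the start; "torque": the same for the moment, N m; "grip_width": opening from 0.0 (shut) to 1.0 (fully open).
Only numpy, scipy, OpenCV 4.12 (cv2) and the standard library are available. Lean on these libraries where they do the work, as an engineer would, in place of code of your own. Each camera call takes 0.05 s, during which the arm holds its last target.

TASK

The open square jar has been rinsed and must drain. Pick it up and lay it down on its side on the free steel bench, let go, then take it again from its closed end and stand it upside down, mouth down, inside the rim of the draining tray. Leave the identical jar with the lid on where it stands.

Things in the scene. Friction and masses are not known exactly. Their poses are not given: they have to be found in the camera images.
- jar_center (a point): Centre of the open square jar to turn over (loose, white plastic, about 0.14 kg): 46 x 46 mm in plan, 86 mm tall, walls 4 mm, flat sides, no lid. It starts standing mouth up. The point lies on its axis half-way up (43 mm from either end, 23 mm from each side face). Its z axis points from the closed bottom to the open mouth; x and y are square to the side faces.
- tray_floor (a point): Centre of the draining tray's floor, 10 mm above the bench (fixed): grey square tray, white ribs, inside 138 x 138 mm, rim 6 mm thick, 8 mm above the floor. z up, x and y along its sides. The bench between the tray (on the robot's right) and the jars (left) is always free for laying the jar down: x 0.43 to 0.70, y -0.05 to 0.12 m, z = 0.
- lidded_center (a point): Centre of the jar to be left alone (loose): same body as the open jar, but with a flat 50 x 50 mm lid and a small bar grip, 104 mm tall in all. The point is 43 mm above its bottom, on its axis; z is up. Other bystanders: a glass beaker, a paper carton and a hotplate beyond the work, a blue case right of the tray.
Things that resemble listed ones, but are neither listed nor needed, are in the scene too. What is shaped like the part that bears jar_center but green, purple or yellow is not meant.

How it is judged:
On the way, in this order (a step that is already met when the one before it is completed fails the run):
1. the open jar is picked up, clear of the bench (height (world z) of jar_center above 0.06 m), for 0.1 s.
2. the open jar lies on its side on the bench and has been let go (height (world z) of jar_center below 0.029 m and angle between jar_center's own z axis and vertical between 1.4 and 1.74 rad and contact force between the fingers and anything else below 0.3 N), for 0.2 s.
At the end, for the whole second after the job is handed in: The open jar stands mouth down (within 10 degrees) on the floor of the draining tray, anywhere inside its rim (its centre within 49 mm of the tray's centre along each side), let go; the lidded jar is within 20 mm of where it stood (angle between jar_center's own z axis and vertical above 2.97 rad and x of jar_center in the frame of tray_floor between -0.049 and 0.049 m and y of jar_center in the frame of tray_floor between -0.049 and 0.049 m and z of jar_center in the frame of tray_floor between 0.038 and 0.048 m and distance of lidded_center from where it was at the start of the episode below 0.02 m); the robot touches nothing.
It fails at once if the lidded jar is pushed more than 20 mm or knocked over (distance of lidded_center from where it was at the start of the episode above 0.02 m or angle between lidded_center's own z axis and vertical above 0.5 rad).
It also fails if it takes over 56 s, if anything falls off the work surface, if the arm or the gripper's body presses on something with over 40 N, if the wrist force passes 120 N, or if a joint passes its speed limit or range.

## Working session

There is one attempt and no reset: what is moved stays moved. The work goes in short steps, Python scripts to look and compute and a shell command to move; the robot and the scene stay as the last step left them, time stands still between calls to the robot, and variables do not carry over. Pictures are saved under pics/ and viewed, and the job is handed in when it is done.

```bash
ls; mkdir -p pics; cat > h.py <<'E'
import numpy as np, cv2
from scipy.spatial.transform import Rotation as R
from workcell import get_obs, camera, camera_model, hand_in
def pose():
    o=get_obs(); return np.array(o["position"]),R.from_quat(o["ee_rot"])
def cloud(name):
    m=camera_model(name)
    if name=="wrist":
        p,r=pose()
    img,d=camera(name)
    v,u=np.mgrid[:384,:512]
    P=np.stack([(u-m["cx"])/m["fx"]*d,-(v-m["cy"])/m["fy"]*d,-d],-1)
    if name=="wrist":
        H=np.array(m["hand_eye"]); P=P@H[:3,:3].T+H[:3,3]; P=P@r.as_matrix().T+p
    else:
        P=P@np.array(m["rotation"]).T.reshape(3,3)+np.array(m["position"]) if np.array(m["rotation"]).size==9 else P@R.from_quat(m["rotation"]).as_matrix().T+np.array(m["position"])
    P[d==0]=np.nan
    return img,d,P
def save(n,img): cv2.imwrite("pics/"+n,img[:,:,::-1])
E
python3 - <<'E'
from h import *
for n in("scene","top","wrist"):
    m=camera_model(n); print(n,{k:np.round(v,3).tolist() if not isinstance(v,str) else v for k,v in m.items()})
    img,d,P=cloud(n); save(n+"0.png",img); np.savez(n+"0.npz",img=img,d=d,P=P)
o=get_obs(); print(o)
E
```

```text
pics
scene {'fx': 356.128, 'fy': 356.128, 'cx': 257.979, 'cy': 186.212, 'position': [1.232, -0.044, 0.594], 'rotation': [0.3, 0.271, 0.624, 0.669]}
top {'fx': 379.802, 'fy': 379.802, 'cx': 254.154, 'cy': 189.033, 'position': [0.444, 0.016, 1.087], 'rotation': [-0.068, 0.061, 0.713, -0.695]}
wrist {'fx': 267.687, 'fy': 267.687, 'cx': 258.571, 'cy': 194.061, 'hand_eye': [[-0.001, 0.947, 0.322, 0.082], [1.0, 0.001, -0.0, -0.001], [-0.001, 0.322, -0.947, -0.069], [0.0, 0.0, 0.0, 1.0]]}
{'clock': 0.15, 'joint_pos': array([-1.15760806,  0.33271753, -0.06467439,  1.46072905,  0.02163765,
        1.34988665, -0.08846951]), 'joint_velocities': array([ 2.88008706e-04, -1.75436709e-03,  1.18250518e-03, -1.96788084e-03,
       -4.97360506e-05, -1.44103689e-03,  1.10799039e-03]), 'tau': array([ 8.77797647e-04, -6.25819945e+01,  4.94337233e-02, -3.91849852e+01,
        1.62905728e-02,  7.47067679e-03,  1.04526453e-05]), 'position': array([0.26376479, 0.56640111, 0.30331357]), 'ee_rot': array([ 2.16158836e-01,  9.76358072e-01, -5.17777329e-04, -6.91685493e-05]), 'ft_force': array([0.2380721 , 0.91717837, 0.53806909]), 'torque': array([ 0.02819176, -0.00934812,  0.01495771]), 'grip_width': 1.0005540925747924}
```

View pics/scene0.png

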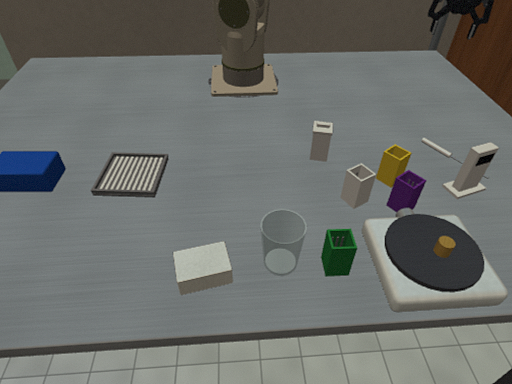

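View pics/top0.png

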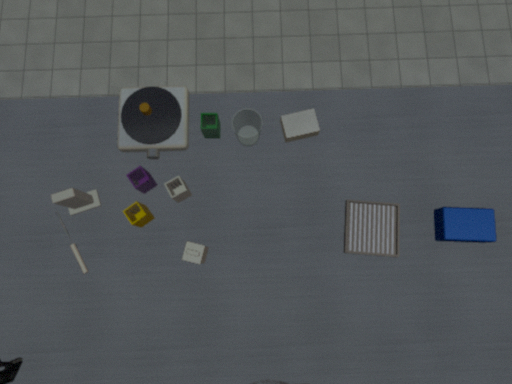

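View pics/wrist0.png

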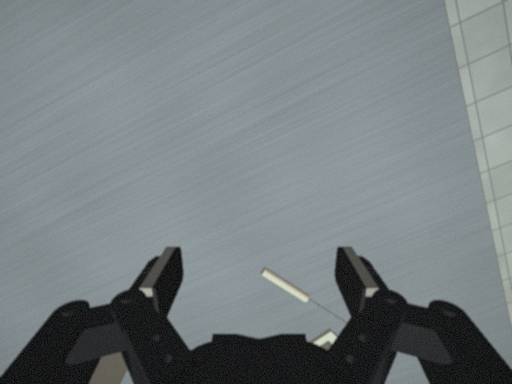

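Candidates for the open jar in the top view are white (176,188), yellow (137,213), purple (140,178), green (210,124) and the white lidded one (194,252). The open white one at (176,188), seen at (358,187) in the scene view, fits. I'll confirm it with a crop and measure it.

```bash
cat > meas.py <<'E'
from h import *
def rayplane(m,uv,z):
    uv=np.atleast_2d(uv).astype(float)
    d=np.stack([(uv[:,0]-m["cx"])/m["fx"],-(uv[:,1]-m["cy"])/m["fy"],-np.ones(len(uv))],-1)
    Rm=R.from_quat(m["rotation"]).as_matrix(); d=d@Rm.T; o=np.array(m["position"])
    return o+d*((z-o[2])/d[:,2])[:,None]
E
python3 - <<'E'
from meas import *
z=np.load("top0.npz"); img,d,P=z["img"],z["d"],z["P"]; m=camera_model("top")
c=cv2.resize(img[150:280,110:230],None,fx=5,fy=4.5,interpolation=cv2.INTER_CUBIC); save("crop.png",c)
bench=P[300:330,200:300]; print("bench z",np.nanmedian(bench[...,2]), "depth at jar",np.nanmedian(P[180:196,168:184,2]))
def rect(P,sel,name):
    q=P[sel][:,:2].astype(np.float32); q=q[~np.isnan(q).any(1)]
    print(name,len(q),cv2.minAreaRect(q), np.nanmedian(P[sel][:,2]))
Z=P[...,2]; v,u=np.mgrid[:384,:512]
def box(a,b,c_,e): return (u>a)&(u<b)&(v>c_)&(v<e)
for nm,bx in(("open",box(160,195,172,205)),("lid",box(178,210,236,268)),("yellow",box(118,156,198,230)),("purple",box(122,157,162,193))):
    s=bx&(Z>0.075)&(Z<0.12); rect(P,s,nm)
s=box(335,405,192,265)&(Z>0.013)&(Z<0.04); rect(P,s,"tray")
for n in("scene",):
    z=np.load("scene0.npz"); Ps=z["P"]; Z=Ps[...,2]
    for nm,bx in(("open",box(335,380,155,215)),("lid",box(305,338,115,165))):
        s=bx&(Z>0.075)&(Z<0.12); rect(Ps,s,nm+" scene")
    s=box(85,175,145,200)&(Z>0.013)&(Z<0.04); rect(Ps,s,"tray scene")
E
```

```text
bench z -0.0004562370876344257 depth at jar 0.046013666741625325
open 137 ((0.6412407159805298, 0.23504099249839783), (0.04736010730266571, 0.04594070464372635), 28.3675594329834) 0.08473172284307617
lid 379 ((0.4648931622505188, 0.18466712534427643), (0.05030355975031853, 0.04986123740673065), 75.24940490722656) 0.09377569526452567
yellow 144 ((0.5731774568557739, 0.34346580505371094), (0.04711668938398361, 0.04666579142212868), 35.11537551879883) 0.08441177680245715
purple 147 ((0.6714129447937012, 0.3374771475791931), (0.04774659499526024, 0.04645385965704918), 34.271366119384766) 0.08461295762408771
tray 557 ((0.5222012400627136, -0.3051114082336426), (0.15158823132514954, 0.1503208726644516), 83.97775268554688) 0.017290348986019444
open scene 261 ((0.6428572535514832, 0.23550257086753845), (0.04708561301231384, 0.048846032470464706), 28.084487915039062) 0.08234257922928756
lid scene 300 ((0.4679018259048462, 0.18429438769817352), (0.04976608231663704, 0.05221058055758476), 74.28572082519531) 0.09218180630454947
tray scene 541 ((0.5235716104507446, -0.30458998680114746), (0.1522715538740158, 0.15455040335655212), 83.38739013671875) 0.016157562602761244
```

View pics/crop.png

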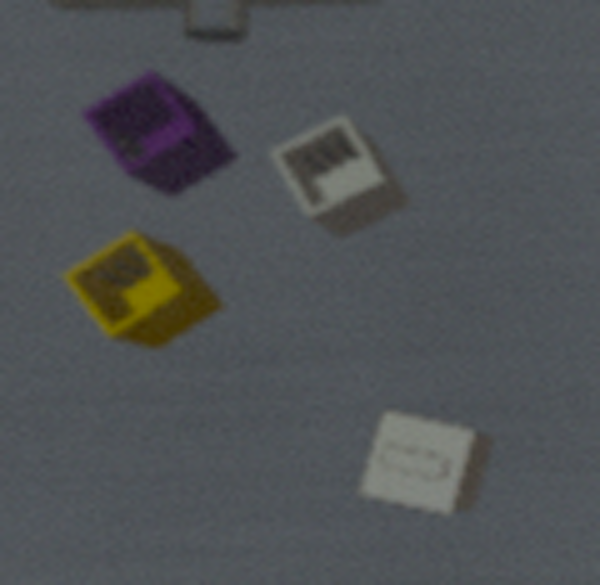

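The crop confirms it: the open white jar is at about (330,165) in the crop, 46 mm wide with its rim at 0.085 m. The lidded one is at (415,465). Plan: grip it with the tool tilted 45° about the jaw axis, swing it 90° to lay it down, then repeat the swing from the closed end.

```bash
cat >> h.py <<'E'
from scipy.linalg import logm
def tgt(gp,yaw,tilt,back=0.0,g=0.054):
    """tool with y axis at azimuth yaw(deg), tilted 'tilt' deg about its y toward +x; grasp point gp"""
    r=R.from_euler('z',yaw-90,degrees=True)*R.from_matrix(np.array([[-1,0,0],[0,1,0],[0,0,-1.]]))*R.from_euler('y',tilt,degrees=True)
    return np.array(gp)-(g+back)*r.as_matrix()[:,2], r
def plan(target,n=None):
    p,r=pose(); tp,tr=target
    T=np.eye(4); T[:3,:3]=(r.inv()*tr).as_matrix(); T[:3,3]=r.as_matrix().T@(tp-p)
    rv=(r.inv()*tr).as_rotvec()
    L=np.real(logm(T))
    w=np.degrees(rv)/8
    if n is None:
        n=int(np.ceil(max(np.abs(L[:3,3]).max()/.038,np.linalg.norm(L[:3,3])/.045,np.linalg.norm(w)/1.0,1)))
    from scipy.linalg import expm
    S=expm(L/n)
    print("n",n,"row:",np.round(S[:3,3]/.04,2),np.round(w/n,2)," dist mm",np.round((tp-p)*1000,1),"world; total tool",np.round(T[:3,3]/.04,2),np.round(w,2))
    A=np.eye(4);A[:3,:3]=r.as_matrix();A[:3,3]=p
    for i in range(n):
        A=A@S
        if i%4==3 or i==n-1: print(i+1,np.round(A[:3,3],3),"gp",np.round(A[:3,3]+.054*A[:3,2],3))
def st():
    o=get_obs(); p,r=pose(); m=r.as_matrix()
    print("t",round(o["clock"],2),"p",np.round(p,4),"gp",np.round(p+.054*m[:,2],4),"z",np.round(m[:,2],3),"y",np.round(m[:,1],3),"F",np.round(o["ft_force"],1),"grip",round(o["grip_width"]*85.4,1),"q",np.round(o["joint_pos"],2))
E
python3 - <<'E'
from h import *
h=np.array([np.cos(np.radians(118.3)),np.sin(np.radians(118.3)),0])
gp=np.array([.642,.235,.060])-.006*h
plan(tgt(gp,28.3,45,back=.12),20)
E
```

```text
n 20 row: [-0.81 -0.05 -0.15] [-0.09  0.27  0.22]  dist mm [ 439.4 -445.  -120.3] world; total tool [-14.65  -5.45   3.01] [-1.81  5.43  4.35]
4 [0.376 0.498 0.32 ] gp [0.37  0.504 0.267]
8 [0.48  0.415 0.317] gp [0.469 0.428 0.265]
12 [0.571 0.322 0.292] gp [0.556 0.342 0.244]
16 [0.646 0.223 0.247] gp [0.629 0.25  0.203]
20 [0.703 0.121 0.183] gp [0.685 0.155 0.145]
```

```bash
python3 -m crank '-.81 -.05 -.15 -.09 .27 .22 85; -.81 -.05 -.15 -.09 .27 .22 85; -.81 -.05 -.15 -.09 .27 .22 85; -.81 -.05 -.15 -.09 .27 .22 85; -.81 -.05 -.15 -.09 .27 .22 85; -.81 -.05 -.15 -.09 .27 .22 85; -.81 -.05 -.15 -.09 .27 .22 85; -.81 -.05 -.15 -.09 .27 .22 85; -.81 -.05 -.15 -.09 .27 .22 85; -.81 -.05 -.15 -.09 .27 .22 85' 40
python3 - <<'E'
from h import *
st()
h=np.array([np.cos(np.radians(118.3)),np.sin(np.radians(118.3)),0])
gp=np.array([.642,.235,.060])-.006*h
plan(tgt(gp,28.3,45,back=.12),10)
E
```

```text
clock: 1.15
position: [0.5287, 0.3703, 0.3013]
ee_rot: [0.356, 0.912, 0.103, -0.177]
ft_force: [0.5, 0.2, -0.1]
grip_width: 0.994
t 1.15 p [0.5287 0.3703 0.3013] gp [0.5153 0.3873 0.2518] z [-0.249  0.314 -0.916] y [0.686 0.725 0.062] F [ 0.5  0.2 -0.1] grip 84.9 q [-0.59  0.42  0.1   1.4  -0.45  1.42  0.42]
n 10 row: [-0.8  -0.06 -0.17] [-0.09  0.26  0.22]  dist mm [ 174.5 -248.9 -118.2] world; total tool [-7.97 -1.7  -0.33] [-0.92  2.61  2.15]
4 [0.611 0.274 0.268] gp [0.595 0.297 0.222]
8 [0.677 0.172 0.216] gp [0.659 0.203 0.175]
10 [0.703 0.121 0.183] gp [0.685 0.155 0.145]
```

```bash
python3 -m crank '-.8 -.06 -.17 -.09 .26 .22 85; -.8 -.06 -.17 -.09 .26 .22 85; -.8 -.06 -.17 -.09 .26 .22 85; -.8 -.06 -.17 -.09 .26 .22 85; -.8 -.06 -.17 -.09 .26 .22 85; -.8 -.06 -.17 -.09 .26 .22 85; -.8 -.06 -.17 -.09 .26 .22 85; -.8 -.06 -.17 -.09 .26 .22 85; -.8 -.06 -.17 -.09 .26 .22 85; -.8 -.06 -.17 -.09 .26 .22 85'
python3 - <<'E'
from h import *
st()
img,d,P=cloud("wrist"); save("w1.png",img)
Z=P[...,2]
s=(Z>.08)&(Z<.092)&(np.hypot(P[...,0]-.642,P[...,1]-.235)<.05)
q=P[s][:,:2].astype(np.float32); print(len(q),cv2.minAreaRect(q))
h=np.array([np.cos(np.radians(118.3)),np.sin(np.radians(118.3)),0])
gp=np.array([.642,.235,.060])-.006*h
plan(tgt(gp,28.3,45))
E
```

```text
clock: 2.15
position: [0.7056, 0.1103, 0.1746]
ee_rot: [0.481, 0.786, 0.198, -0.335]
ft_force: [1.4, -0.4, 0.3]
grip_width: 0.994
t 2.15 p [0.7056 0.1103 0.1746] gp [0.6875 0.1445 0.137 ] z [-0.335  0.633 -0.697] y [ 0.888  0.459 -0.01 ] F [ 1.4 -0.4  0.3] grip 84.9 q [-0.07  0.88  0.16  1.09 -0.78  1.67  0.66]
1053 ((0.6430172324180603, 0.23451906442642212), (0.04624009504914284, 0.047441888600587845), 28.5246524810791)
n 4 row: [0.13 0.04 0.76] [ 0.01 -0.03 -0.06]  dist mm [-42.7  92.8 -70.6] world; total tool [0.52 0.13 3.06] [ 0.04 -0.1  -0.23]
4 [0.663 0.196 0.098] gp [0.645 0.23  0.06 ]
```

View pics/w1.png

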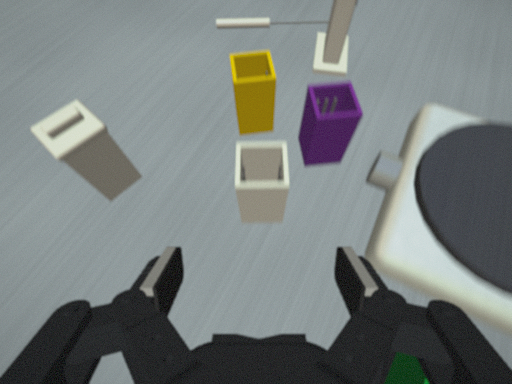

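The wrist view shows the open white jar at (262,180), centred between the fingers. Its measured position matches the top view to within 1 mm. Advancing.

```bash
python3 -m crank '.3 .06 .3 0 0 -.1 85; .22 .05 .5 .04 -.1 -.1 85; 0 .02 .75 0 0 0 85; 0 0 .75 0 0 0 85; 0 0 .7 0 0 0 85; 0 0 0 0 0 0 85; 0 0 0 0 0 0 85; 0 0 0 0 0 0 85; 0 0 0 0 0 0 85; 0 0 0 0 0 0 85'
python3 - <<'E'
from h import *
st()
h=np.array([np.cos(np.radians(118.3)),np.sin(np.radians(118.3)),0])
gp=np.array([.643,.235,.060])-.006*h
plan(tgt(gp,28.4,45))
E
```

```text
clock: 3.2
position: [0.6618, 0.1958, 0.0955]
ee_rot: [0.476, 0.792, 0.195, -0.328]
ft_force: [0.4, -0.1, 0.3]
grip_width: 0.997
t 3.2 p [0.6618 0.1958 0.0955] gp [0.6437 0.2293 0.0572] z [-0.335  0.621 -0.709] y [ 0.882  0.471 -0.004] F [ 0.4 -0.1  0.3] grip 85.1 q [-0.17  0.86  0.12  1.29 -0.8   1.45  0.7 ]
n 1 row: [ 0.04  0.05 -0.06] [ 0.    0.01 -0.04]  dist mm [2.2 0.3 2.7] world; total tool [ 0.04  0.05 -0.06] [ 0.    0.01 -0.04]
1 [0.664 0.196 0.098] gp [0.646 0.23  0.06 ]
```

```bash
python3 -m crank '.04 .05 -.06 0 0 -.04 85; 0 0 0 0 0 0 46; 0 0 0 0 0 0 40; 0 0 0 0 0 0 40; 0 0 0 0 0 0 40; 0 0 0 0 0 0 40; 0 0 0 0 0 0 40; 0 0 0 0 0 0 40; 0 0 0 0 0 0 40; 0 0 0 0 0 0 40' 40
python3 -c "
from h import *
st()"
```

```text
clock: 4.2
position: [0.6655, 0.1945, 0.0999]
ee_rot: [0.474, 0.794, 0.197, -0.326]
ft_force: [0.6, -0.3, 1.1]
grip_width: 0.534
t 4.2 p [0.6655 0.1945 0.0999] gp [0.6475 0.2281 0.0615] z [-0.332  0.622 -0.71 ] y [0.881 0.473 0.003] F [ 0.6 -0.3  1.1] grip 45.6 q [-0.17  0.86  0.12  1.28 -0.8   1.46  0.7 ]
```

Gripped at 45.6 mm. Lifting straight up.

```bash
python3 -m crank '.3 0 -.3 0 0 0 40; .53 0 -.53 0 0 0 40; .53 0 -.53 0 0 0 40; .53 0 -.53 0 0 0 40; .53 0 -.53 0 0 0 40; .53 0 -.53 0 0 0 40; 0 0 0 0 0 0 40; 0 0 0 0 0 0 40; 0 0 0 0 0 0 40; 0 0 0 0 0 0 40'
python3 - <<'E'
from h import *
st()
img,d,P=cloud("wrist"); save("w2.png",img)
h=np.array([np.cos(np.radians(93)),np.sin(np.radians(93)),0])
gp=np.array([.58,.03,.023+.0082+.08])+.0185*h
plan(tgt(gp,3,-45.2),20)
E
```

```text
clock: 5.2
position: [0.663, 0.1943, 0.2776]
ee_rot: [0.475, 0.794, 0.194, -0.326]
ft_force: [0.7, -0.5, -1.8]
grip_width: 0.537
t 5.2 p [0.663  0.1943 0.2776] gp [0.645  0.2277 0.2392] z [-0.334  0.619 -0.711] y [ 0.881  0.474 -0.001] F [ 0.7 -0.5 -1.8] grip 45.9 q [-0.18  0.68  0.14  1.18 -0.78  1.66  0.52]
n 20 row: [-0.12 -0.12  0.18] [ 0.   -0.55  0.18]  dist mm [ -85.9 -107.6 -128.1] world; total tool [-3.22 -3.16  1.33] [  0.   -11.03   3.5 ]
4 [0.643 0.188 0.243] gp [0.631 0.209 0.195]
8 [0.626 0.173 0.211] gp [0.619 0.179 0.158]
12 [0.61  0.15  0.183] gp [0.607 0.14  0.13 ]
16 [0.594 0.12  0.162] gp [0.594 0.095 0.114]
20 [0.577 0.087 0.149] gp [0.579 0.048 0.111]
```

View pics/w2.png

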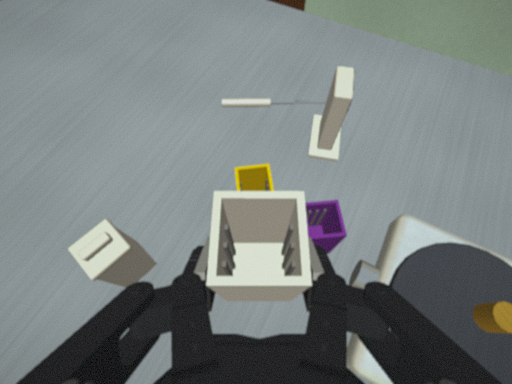

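The wrist view shows the jar upright and square in the fingers at (260,245). Next I swing it over the free bench.

```bash
python3 -m crank '-.12 -.12 .18 0 -.55 .18 40; -.12 -.12 .18 0 -.55 .18 40; -.12 -.12 .18 0 -.55 .18 40; -.12 -.12 .18 0 -.55 .18 40; -.12 -.12 .18 0 -.55 .18 40; -.12 -.12 .18 0 -.55 .18 40; -.12 -.12 .18 0 -.55 .18 40; -.12 -.12 .18 0 -.55 .18 40; -.12 -.12 .18 0 -.55 .18 40; -.12 -.12 .18 0 -.55 .18 40'
python3 - <<'E'
from h import *
st()
h=np.array([np.cos(np.radians(93)),np.sin(np.radians(93)),0])
gp=np.array([.58,.03,.023+.0082+.08])+.0185*h
plan(tgt(gp,3,-45.2),10)
E
```

```text
clock: 6.25
position: [0.6139, 0.1567, 0.1853]
ee_rot: [0.61, 0.79, -0.052, -0.021]
ft_force: [-0.7, -0.8, -1.7]
grip_width: 0.532
t 6.25 p [0.6139 0.1567 0.1853] gp [0.6087 0.1536 0.1317] z [-0.097 -0.057 -0.994] y [ 0.962  0.25  -0.108] F [-0.7 -0.8 -1.7] grip 45.5 q [-0.61  0.52  0.38  1.51 -0.16  1.26  0.05]
n 10 row: [-0.11 -0.11  0.15] [-0.01 -0.53  0.17]  dist mm [-36.9 -69.9 -36.1] world; total tool [-1.43 -1.23  1.08] [-0.14 -5.33  1.67]
4 [0.599 0.131 0.166] gp [0.598 0.113 0.115]
8 [0.585 0.102 0.153] gp [0.586 0.07  0.11 ]
10 [0.577 0.087 0.149] gp [0.579 0.048 0.111]
```

```bash
python3 -m crank '-.11 -.11 .15 -.01 -.53 .17 40; -.11 -.11 .15 -.01 -.53 .17 40; -.11 -.11 .15 -.01 -.53 .17 40; -.11 -.11 .15 -.01 -.53 .17 40; -.11 -.11 .15 -.01 -.53 .17 40; -.11 -.11 .15 -.01 -.53 .17 40; -.11 -.11 .15 -.01 -.53 .17 40; -.11 -.11 .15 -.01 -.53 .17 40; -.11 -.11 .15 -.01 -.53 .17 40; -.11 -.11 .15 -.01 -.53 .17 40'
python3 - <<'E'
from h import *
st()
h=np.array([np.cos(np.radians(93)),np.sin(np.radians(93)),0])
gp=np.array([.58,.03,.023+.0082+.08])+.0185*h
plan(tgt(gp,3,-45.2))
img,d,P=cloud("scene"); save("s3.png",img)
Z=P[...,2]; 
s=(np.abs(P[...,0]-.58)<.07)&(P[...,1]>-.05)&(P[...,1]<.02)&(Z>.03)&(img.min(-1)>150)
print(s.sum(),np.nanmin(P[s],0),np.nanmax(P[s],0))
E
```

```text
clock: 7.25
position: [0.5694, 0.0888, 0.1424]
ee_rot: [0.634, 0.664, -0.276, 0.284]
ft_force: [-0.1, -0.3, -1.1]
grip_width: 0.532
t 7.25 p [0.5694 0.0888 0.1424] gp [0.5709 0.0496 0.1054] z [ 0.026 -0.727 -0.686] y [ 0.999  0.043 -0.007] F [-0.1 -0.3 -1.1] grip 45.4 q [-1.01  0.67  0.63  1.69  0.39  1.26 -0.57]
n 1 row: [-0.17  0.19 -0.07] [-0.08  0.18 -0.01]  dist mm [ 7.6 -2.1  6.8] world; total tool [-0.17  0.19 -0.07] [-0.08  0.18 -0.01]
1 [0.577 0.087 0.149] gp [0.579 0.048 0.111]
155 [ 0.55000293 -0.01088726  0.11592283] [0.59606247 0.0199095  0.12002029]
```

View pics/s3.png

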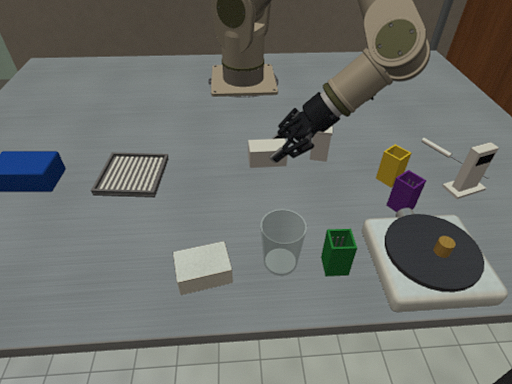

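The scene view shows the jar held horizontally at (267,152) over free bench, with its top at about 0.118 m as expected. Now correct the tilt and lower it.

```bash
python3 - <<'E'
from h import *
h=np.array([np.cos(np.radians(92.6)),np.sin(np.radians(92.6)),0])
gp=np.array([.571,.0495,.041])
plan(tgt(gp,2.6,-45.2),4)
E
```

```text
n 4 row: [0.27 0.01 0.27] [-0.01  0.06  0.01]  dist mm [  1.2  -1.1 -61.8] world; total tool [1.11 0.04 1.07] [-0.06  0.22  0.04]
4 [0.569 0.088 0.079] gp [0.571 0.049 0.041]
```

```bash
python3 -m crank '.27 .01 .27 -.01 .06 .01 40; .27 .01 .27 -.01 .06 .01 40; .27 .01 .27 -.01 .06 .01 40; .27 .01 .27 -.01 .06 .01 40; 0 0 0 0 0 0 40; 0 0 0 0 0 0 40; 0 0 0 0 0 0 40; 0 0 0 0 0 0 40; 0 0 0 0 0 0 40; 0 0 0 0 0 0 40'
python3 - <<'E'
from h import *
st()
plan(tgt([.571,.0495,.0325],2.6,-45.2))
img,d,P=cloud("scene")
Z=P[...,2]; s=(np.abs(P[...,0]-.58)<.07)&(P[...,1]>-.05)&(P[...,1]<.02)&(Z>.02)&(img.min(-1)>150)
q=P[s]; t=q[q[:,2]>.045]; A=np.c_[t[:,0],t[:,1],np.ones(len(t))]; print(len(t),np.linalg.lstsq(A,t[:,2],rcond=None)[0],t[:,2].mean())
E
```

```text
clock: 8.3
position: [0.5698, 0.0882, 0.0736]
ee_rot: [0.64, 0.669, -0.262, 0.271]
ft_force: [-0.7, -0.2, -2.5]
grip_width: 0.53
t 8.3 p [0.5698 0.0882 0.0736] gp [0.5713 0.0505 0.035 ] z [ 0.028 -0.698 -0.715] y [ 0.999  0.043 -0.003] F [-0.7 -0.2 -2.5] grip 45.2 q [-0.97  0.75  0.58  1.71  0.34  1.14 -0.61]
n 1 row: [ 0.05 -0.01  0.06] [-0.03 -0.11  0.  ]  dist mm [-0.6 -0.4 -3.1] world; total tool [ 0.05 -0.01  0.06] [-0.03 -0.11  0.  ]
1 [0.569 0.088 0.071] gp [0.571 0.049 0.032]
128 [-0.00058285  0.01574103  0.04647971] 0.04622754992894391
```

```bash
python3 -m crank '.03 0 .03 0 -.05 0 40; .03 0 .03 0 -.05 0 40; 0 0 0 0 0 0 40; 0 0 0 0 0 0 40; 0 0 0 0 0 0 40; 0 0 0 0 0 0 40; 0 0 0 0 0 0 40; 0 0 0 0 0 0 40; 0 0 0 0 0 0 40; 0 0 0 0 0 0 40'
python3 - <<'E'
from h import *
st()
E
```

```text
clock: 9.35
position: [0.5702, 0.0887, 0.0713]
ee_rot: [0.638, 0.667, -0.267, 0.277]
ft_force: [-1.4, 1.0, -0.2]
grip_width: 0.53
t 9.35 p [0.5702 0.0887 0.0713] gp [0.5718 0.0504 0.0333] z [ 0.029 -0.71  -0.704] y [ 0.999  0.043 -0.002] F [-1.4  1.  -0.2] grip 45.3 q [-0.98  0.77  0.59  1.71  0.35  1.14 -0.62]
```

Fz rose from -2.5 N to -0.2 N, so the jar is resting on the bench. Releasing.

```bash
python3 -m crank '0 0 0 0 0 0 60; 0 0 0 0 0 0 85; 0 0 0 0 0 0 85; 0 0 0 0 0 0 85; 0 0 0 0 0 0 85; 0 0 0 0 0 0 85; 0 0 0 0 0 0 85; 0 0 0 0 0 0 85; 0 0 0 0 0 0 85; 0 0 0 0 0 0 85'
python3 - <<'E'
from h import *
st()
E
```

```text
clock: 10.35
position: [0.5703, 0.0884, 0.0713]
ee_rot: [0.638, 0.667, -0.267, 0.277]
ft_force: [0.4, 0.1, 0.4]
grip_width: 0.998
t 10.35 p [0.5703 0.0884 0.0713] gp [0.5718 0.0501 0.0333] z [ 0.029 -0.71  -0.703] y [ 0.999  0.043 -0.002] F [0.4 0.1 0.4] grip 85.2 q [-0.98  0.77  0.59  1.71  0.35  1.14 -0.62]
```

Released. Back off along -z (tool), then look.

```bash
python3 -m crank '0 0 -.5 0 0 0 85; 0 0 -.8 0 0 0 85; 0 0 -.8 0 0 0 85; 0 0 -.8 0 0 0 85; 0 0 -.8 0 0 0 85; 0 0 -.6 0 0 0 85; 0 0 0 0 0 0 85; 0 0 0 0 0 0 85; 0 0 0 0 0 0 85; 0 0 0 0 0 0 85'
python3 - <<'E'
from h import *
st()
img,d,P=cloud("wrist"); save("w4.png",img)
img2,d2,P2=cloud("top")
img3,d3,P3=cloud("scene"); save("s4.png",img3)
for n,Q,I in(("w",P,img),("t",P2,img2),("s",P3,img3)):
    Z=Q[...,2]; s=(Z>.036)&(Z<.056)&(np.hypot(Q[...,0]-.572,Q[...,1]-.035)<.08)&(I.min(-1)>(60 if n=='t' else 110))
    q=Q[s]; print(n,len(q),cv2.minAreaRect(q[:,:2].astype(np.float32)),np.median(q[:,2]) if len(q) else 0)
E
```

```text
clock: 11.35
position: [0.564, 0.2114, 0.1944]
ee_rot: [0.639, 0.665, -0.27, 0.277]
ft_force: [-0.7, -0.7, 0.1]
grip_width: 0.996
t 11.35 p [0.564  0.2114 0.1944] gp [0.5652 0.1729 0.1566] z [ 0.023 -0.713 -0.701] y [ 0.999  0.039 -0.006] F [-0.7 -0.7  0.1] grip 85.1 q [-1.09  0.69  0.58  1.49  0.32  1.48 -0.6 ]
w 1415 ((0.5725480914115906, 0.03096786141395569), (0.04604361206293106, 0.08750619739294052), 2.07706618309021) 0.0454217260297754
t 524 ((0.5717663764953613, 0.031060993671417236), (0.04647010192275047, 0.08618251979351044), 1.716966152191162) 0.04537819844463553
s 441 ((0.5725616216659546, 0.031197626143693924), (0.04842577874660492, 0.0866827666759491), 0.8496522307395935) 0.04461389837575547
```

View pics/w4.png

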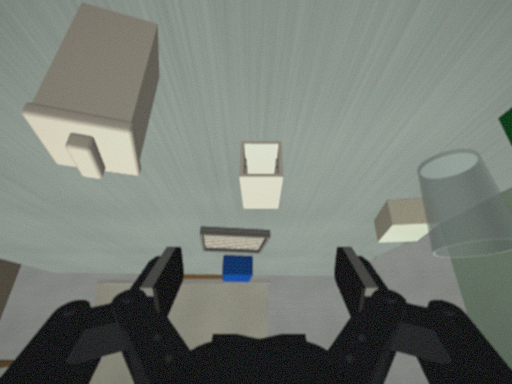

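View pics/s4.png

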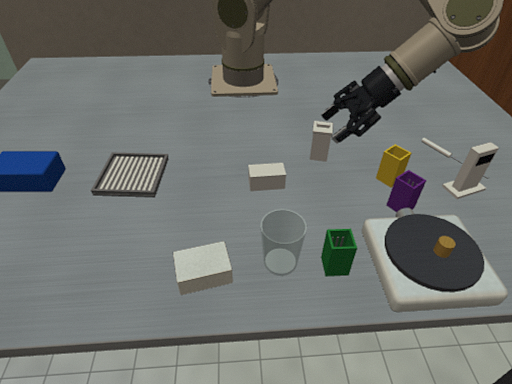

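The jar lies flat at (260,175) in the wrist view and (267,176) in the scene view. All three cameras agree on centre (0.572, 0.031), top at 0.045 m, and mouth toward +y. Next I swing over to the closed-end side.

```bash
python3 - <<'E'
from h import *
h=np.array([np.cos(np.radians(91.9)),np.sin(np.radians(91.9)),0])
gp=np.array([.572,.031,.0315])-.018*h
plan(tgt(gp,1.9,45,back=.12),20)
E
```

```text
n 20 row: [-0.44  0.    0.08] [-0.    0.57  0.  ]  dist mm [  12.6 -321.6  -40.1] world; total tool [-4.93  0.01  6.44] [-0.05 11.31  0.04]
4 [0.567 0.149 0.23 ] gp [0.568 0.124 0.182]
8 [0.57  0.078 0.243] gp [0.57 0.07 0.19]
12 [0.572 0.007 0.234] gp [0.572 0.016 0.181]
16 [ 0.575 -0.058  0.204] gp [ 0.574 -0.033  0.156]
20 [ 0.577 -0.11   0.155] gp [ 0.575 -0.072  0.116]
```

```bash
python3 -m crank '-.44 0 .08 0 .57 0 85; -.44 0 .08 0 .57 0 85; -.44 0 .08 0 .57 0 85; -.44 0 .08 0 .57 0 85; -.44 0 .08 0 .57 0 85; -.44 0 .08 0 .57 0 85; -.44 0 .08 0 .57 0 85; -.44 0 .08 0 .57 0 85; -.44 0 .08 0 .57 0 85; -.44 0 .08 0 .57 0 85'
python3 - <<'E'
from h import *
st()
h=np.array([np.cos(np.radians(91.9)),np.sin(np.radians(91.9)),0])
gp=np.array([.572,.031,.0315])-.018*h
plan(tgt(gp,1.9,45,back=.12),10)
E
```

```text
clock: 12.5
position: [0.5704, 0.0394, 0.2363]
ee_rot: [0.691, 0.723, 0.009, -0.012]
ft_force: [0.1, 0.6, 0.1]
grip_width: 0.996
t 12.5 p [0.5704 0.0394 0.2363] gp [0.5702 0.0409 0.1824] z [-0.005  0.028 -1.   ] y [ 0.999  0.044 -0.004] F [0.1 0.6 0.1] grip 85.0 q [-0.61  0.29  0.57  1.72 -0.2   1.19  0.06]
n 10 row: [-0.43  0.    0.06] [-0.01  0.54  0.01]  dist mm [   6.3 -149.3  -81.8] world; total tool [-3.79 -0.    1.94] [-0.06  5.42  0.07]
4 [ 0.573 -0.028  0.218] gp [ 0.573 -0.01   0.166]
8 [ 0.576 -0.086  0.18 ] gp [ 0.575 -0.054  0.136]
10 [ 0.577 -0.11   0.155] gp [ 0.575 -0.072  0.116]
```

```bash
python3 -m crank '-.43 0 .06 -.01 .54 .01 85; -.43 0 .06 -.01 .54 .01 85; -.43 0 .06 -.01 .54 .01 85; -.43 0 .06 -.01 .54 .01 85; -.43 0 .06 -.01 .54 .01 85; -.43 0 .06 -.01 .54 .01 85; -.43 0 .06 -.01 .54 .01 85; -.43 0 .06 -.01 .54 .01 85; -.43 0 .06 -.01 .54 .01 85; 0 0 0 0 0 0 85'
python3 - <<'E'
from h import *
st()
img,d,P=cloud("wrist"); save("w5.png",img)
Q,I=P,img
Z=Q[...,2]; s=(Z>.036)&(Z<.056)&(np.hypot(Q[...,0]-.572,Q[...,1]-.031)<.08)&(I.min(-1)>110)
q=Q[s]; print(len(q),cv2.minAreaRect(q[:,:2].astype(np.float32)),np.median(q[:,2]))
h=np.array([np.cos(np.radians(91.9)),np.sin(np.radians(91.9)),0])
gp=np.array([.572,.031,.0315])-.018*h
plan(tgt(gp,1.9,45))
E
```

```text
clock: 13.5
position: [0.5735, -0.1111, 0.1625]
ee_rot: [0.654, 0.665, 0.256, -0.253]
ft_force: [0.7, 0.1, -0.8]
grip_width: 0.994
t 13.5 p [ 0.5735 -0.1111  0.1625] gp [ 0.5734 -0.0749  0.1225] z [-0.002  0.671 -0.741] y [1.    0.013 0.009] F [ 0.7  0.1 -0.8] grip 84.8 q [ 0.04  0.6   0.48  1.63 -0.9   1.49  0.84]
3945 ((0.5730987191200256, 0.03031053952872753), (0.046094320714473724, 0.08691466599702835), 2.0956828594207764) 0.04511623752391919
n 4 row: [-0.02  0.    0.79] [ 0.04  0.09 -0.01]  dist mm [ -0.4  84.7 -94.2] world; total tool [-0.   -0.    3.17] [ 0.15  0.37 -0.04]
4 [ 0.574 -0.025  0.07 ] gp [0.573 0.013 0.031]
```

View pics/w5.png

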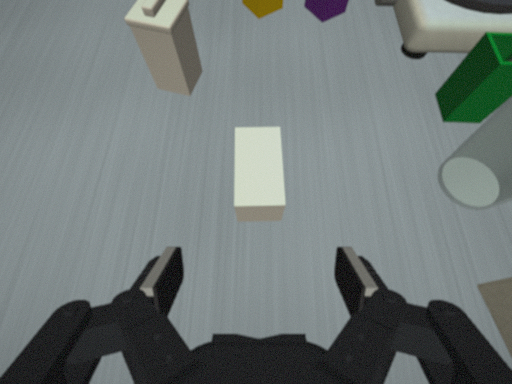

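The closed end faces the gripper at (260,212) and the jar is centred. Advancing.

```bash
python3 -m crank '-.02 0 .6 .05 .12 -.01 85; -.02 0 .75 .05 .12 -.01 85; -.02 0 .75 .05 .12 -.01 85; -.02 0 .7 0 0 0 85; 0 0 .2 0 0 0 85; 0 0 0 0 0 0 85; 0 0 0 0 0 0 85; 0 0 0 0 0 0 85; 0 0 0 0 0 0 85; 0 0 0 0 0 0 85'
python3 - <<'E'
from h import *
st()
h=np.array([np.cos(np.radians(91.9)),np.sin(np.radians(91.9)),0])
gp=np.array([.5725,.031,.0315])-.018*h
plan(tgt(gp,1.9,45))
E
```

```text
clock: 14.55
position: [0.5758, -0.0211, 0.0783]
ee_rot: [0.639, 0.669, 0.266, -0.271]
ft_force: [-0.1, -0.6, 0.2]
grip_width: 0.999
t 14.55 p [ 0.5758 -0.0211  0.0783] gp [0.5746 0.0168 0.0398] z [-0.023  0.701 -0.712] y [0.999 0.041 0.009] F [-0.1 -0.6  0.2] grip 85.3 q [-0.03  0.68  0.39  1.73 -1.    1.34  0.9 ]
n 1 row: [-0.22 -0.04  0.08] [0.   0.05 0.09]  dist mm [-1.4 -4.1 -8.6] world; total tool [-0.22 -0.04  0.08] [0.   0.05 0.09]
1 [ 0.574 -0.025  0.07 ] gp [0.573 0.013 0.031]
```

```bash
python3 -m crank '-.1 -.02 .03 0 .03 .05 85; -.11 -.02 .03 0 .02 .04 85; 0 0 0 0 0 0 60; 0 0 0 0 0 0 40; 0 0 0 0 0 0 40; 0 0 0 0 0 0 40; 0 0 0 0 0 0 40; 0 0 0 0 0 0 40; 0 0 0 0 0 0 40; 0 0 0 0 0 0 40' 40
python3 - <<'E'
from h import *
st()
E
```

```text
clock: 15.55
position: [0.5745, -0.0277, 0.0704]
ee_rot: [0.644, 0.663, 0.266, -0.274]
ft_force: [-0.2, -0.7, -0.7]
grip_width: 0.536
t 15.55 p [ 0.5745 -0.0277  0.0704] gp [0.5733 0.0105 0.0321] z [-0.021  0.706 -0.708] y [ 1.     0.029 -0.   ] F [-0.2 -0.7 -0.7] grip 45.8 q [-0.02  0.7   0.39  1.72 -1.01  1.34  0.91]
```

```bash
python3 -m crank '.3 0 -.3 0 0 0 40; .53 0 -.53 0 0 0 40; .53 0 -.53 0 0 0 40; .53 0 -.53 0 0 0 40; .53 0 -.53 0 0 0 40; .53 0 -.53 0 0 0 40; 0 0 0 0 0 0 40; 0 0 0 0 0 0 40; 0 0 0 0 0 0 40; 0 0 0 0 0 0 40'
python3 - <<'E'
from h import *
st()
img,d,P=cloud("scene"); save("s6.png",img)
yaw=-20
h=np.array([np.cos(np.radians(90+yaw)),np.sin(np.radians(90+yaw)),0])
gp=np.array([.523,-.305,.053+.0205+.09])+.009*h
plan(tgt(gp,yaw,-45.1),20)
E
```

```text
clock: 16.55
position: [0.5726, -0.0272, 0.2495]
ee_rot: [0.644, 0.663, 0.265, -0.274]
ft_force: [-0.0, -0.6, -1.8]
grip_width: 0.538
t 16.55 p [ 0.5726 -0.0272  0.2495] gp [0.5714 0.0109 0.2112] z [-0.022  0.705 -0.709] y [ 1.     0.03  -0.001] F [-0.  -0.6 -1.8] grip 46.0 q [-0.07  0.45  0.46  1.65 -0.89  1.53  0.66]
n 20 row: [-0.33  0.01  0.05] [-0.   -0.55  0.15]  dist mm [ -33.4 -233.5  -47.7] world; total tool [-4.96 -1.01 -3.25] [-1.00e-02 -1.11e+01  3.01e+00]
4 [ 0.573 -0.063  0.21 ] gp [ 0.572 -0.039  0.162]
8 [ 0.57  -0.11   0.184] gp [ 0.567 -0.101  0.13 ]
12 [ 0.562 -0.162  0.173] gp [ 0.557 -0.169  0.12 ]
16 [ 0.552 -0.214  0.179] gp [ 0.543 -0.237  0.131]
20 [ 0.539 -0.261  0.202] gp [ 0.526 -0.297  0.163]
```

View pics/s6.png

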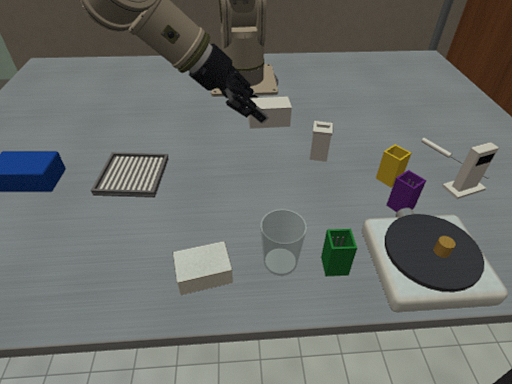

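The jar is level in the grip at (270,112) in the scene view. Swinging it to above the tray.

```bash
python3 -m crank '-.33 .01 .0 0 -.55 .15 40; -.33 .01 .0 0 -.55 .15 40; -.33 .01 .0 0 -.55 .15 40; -.33 .01 .0 0 -.55 .15 40; -.33 .01 .02 0 -.55 .15 40; -.33 .01 .02 0 -.55 .15 40; -.33 .01 .02 0 -.55 .15 40; -.33 .01 .02 0 -.55 .15 40; -.33 .01 .02 0 -.55 .15 40; -.33 .01 .02 0 -.55 .15 40'
python3 - <<'E'
from h import *
st()
yaw=-20
h=np.array([np.cos(np.radians(90+yaw)),np.sin(np.radians(90+yaw)),0])
gp=np.array([.523,-.305,.053+.0205+.09])+.009*h
plan(tgt(gp,yaw,-45.1),10)
E
```

```text
clock: 17.6
position: [0.5631, -0.1465, 0.181]
ee_rot: [0.763, 0.645, -0.04, -0.029]
ft_force: [0.7, 0.9, -1.6]
grip_width: 0.533
t 17.6 p [ 0.5631 -0.1465  0.181 ] gp [ 0.5577 -0.1469  0.1272] z [-0.099 -0.008 -0.995] y [ 0.981 -0.167 -0.096] F [ 0.7  0.9 -1.6] grip 45.5 q [-0.37  0.46  0.69  1.69 -0.27  1.2   0.22]
n 10 row: [-0.3   0.01  0.06] [-0.01 -0.54  0.15]  dist mm [ -23.9 -114.1   20.7] world; total tool [-2.92 -0.16 -0.43] [-0.13 -5.38  1.49]
4 [ 0.555 -0.194  0.178] gp [ 0.547 -0.21   0.127]
8 [ 0.545 -0.24   0.19 ] gp [ 0.534 -0.27   0.147]
10 [ 0.539 -0.261  0.202] gp [ 0.526 -0.297  0.164]
```

```bash
python3 -m crank '-.3 .01 .04 -.01 -.54 .15 40; -.3 .01 .04 -.01 -.54 .15 40; -.3 .01 .04 -.01 -.54 .15 40; -.3 .01 .04 -.01 -.54 .15 40; -.3 .01 .04 -.01 -.54 .15 40; -.3 .01 .06 -.01 -.54 .15 40; -.3 .01 .06 -.01 -.54 .15 40; -.3 .01 .06 -.01 -.54 .15 40; -.3 .01 .06 -.01 -.54 .15 40; -.3 .01 .06 -.01 -.54 .15 40'
python3 - <<'E'
from h import *
st()
img,d,P=cloud("scene"); save("s7.png",img)
yaw=-20
h=np.array([np.cos(np.radians(90+yaw)),np.sin(np.radians(90+yaw)),0])
gp=np.array([.523,-.305,.053+.0205+.012])+.009*h
plan(tgt(gp,yaw,-45.1),5)
E
```

```text
clock: 18.6
position: [0.5344, -0.261, 0.2004]
ee_rot: [0.752, 0.525, -0.33, 0.224]
ft_force: [-0.3, -0.3, -2.3]
grip_width: 0.538
t 18.6 p [ 0.5344 -0.261   0.2004] gp [ 0.5203 -0.2979  0.1636] z [-0.261 -0.684 -0.681] y [ 0.937 -0.349 -0.009] F [-0.3 -0.3 -2.3] grip 46.0 q [-0.68  0.69  0.99  1.74  0.27  1.13 -0.26]
n 5 row: [0.29 0.03 0.26] [-0.02  0.06  0.  ]  dist mm [  5.1   0.6 -76.6] world; total tool [1.45 0.13 1.25] [-0.09  0.28  0.01]
4 [ 0.538 -0.261  0.139] gp [ 0.525 -0.297  0.101]
5 [ 0.539 -0.261  0.124] gp [ 0.526 -0.297  0.085]
```

View pics/s7.png

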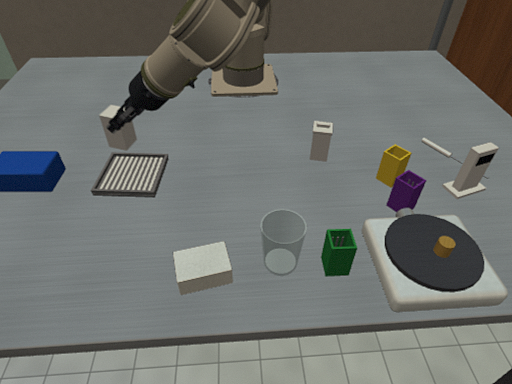

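The jar is held mouth down above the tray, at (118,130). Lowering most of the way.

```bash
python3 -m crank '.26 .03 .23 -.02 .06 0 40; .26 .03 .23 -.02 .06 0 40; .26 .03 .23 -.02 .06 0 40; .26 .03 .23 -.02 .06 0 40; .26 .02 .23 -.01 .05 0 40; 0 0 0 0 0 0 40; 0 0 0 0 0 0 40; 0 0 0 0 0 0 40; 0 0 0 0 0 0 40; 0 0 0 0 0 0 40'
python3 - <<'E'
from h import *
st()
img,d,P=cloud("scene"); save("s8.png",cv2.resize(img[90:230,60:220],None,fx=4,fy=4))
yaw=-20
h=np.array([np.cos(np.radians(90+yaw)),np.sin(np.radians(90+yaw)),0])
gp=np.array([.523,-.305,.053+.0205+.001])+.009*h
plan(tgt(gp,yaw,-45.1),5)
E
```

```text
clock: 19.65
position: [0.5399, -0.259, 0.1222]
ee_rot: [0.758, 0.532, -0.31, 0.216]
ft_force: [0.3, 0.2, -1.4]
grip_width: 0.533
t 19.65 p [ 0.5399 -0.259   0.1222] gp [ 0.5269 -0.2945  0.0836] z [-0.241 -0.657 -0.715] y [ 0.94  -0.34  -0.004] F [ 0.3  0.2 -1.4] grip 45.5 q [-0.62  0.78  0.91  1.76  0.2   1.   -0.3 ]
n 5 row: [ 0.03 -0.    0.04] [-0.   -0.02  0.01]  dist mm [-0.8 -1.6 -9.6] world; total tool [ 0.14 -0.    0.2 ] [-0.01 -0.09  0.03]
4 [ 0.539 -0.26   0.115] gp [ 0.526 -0.296  0.076]
5 [ 0.539 -0.261  0.113] gp [ 0.526 -0.297  0.074]
```

View pics/s8.png

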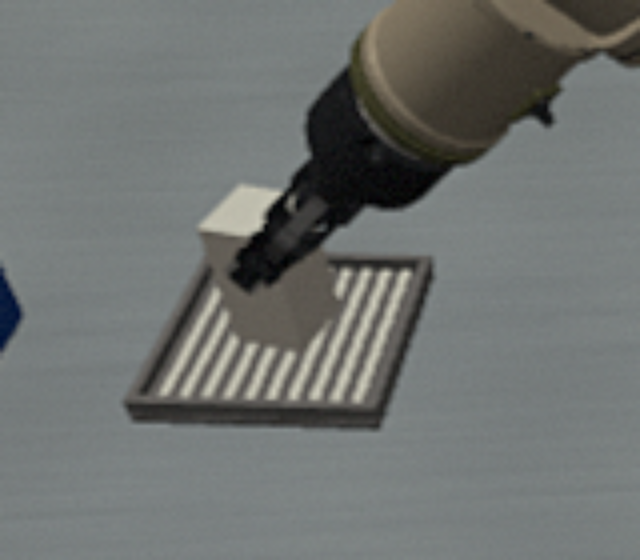

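The jar is about 9 mm above the ribs near the tray's centre (crop (280,310)). Lowering the last bit.

```bash
python3 -m crank '.03 0 .04 0 -.03 .01 40; .03 0 .04 0 -.03 .01 40; .03 0 .04 0 -.02 0 40; .03 0 .04 0 0 0 40; 0 0 0 0 0 0 40; 0 0 0 0 0 0 40; 0 0 0 0 0 0 40; 0 0 0 0 0 0 40; 0 0 0 0 0 0 40; 0 0 0 0 0 0 40'
python3 - <<'E'
from h import *
st()
E
```

```text
clock: 20.7
position: [0.5398, -0.26, 0.1139]
ee_rot: [0.756, 0.53, -0.314, 0.219]
ft_force: [-0.3, -1.1, -1.6]
grip_width: 0.533
t 20.7 p [ 0.5398 -0.26    0.1139] gp [ 0.5267 -0.2959  0.0758] z [-0.243 -0.665 -0.706] y [ 0.94  -0.342 -0.001] F [-0.3 -1.1 -1.6] grip 45.5 q [-0.62  0.8   0.91  1.76  0.2   0.99 -0.31]
```

```bash
python3 -m crank '.02 0 .02 0 0 0 40; .02 0 .02 0 0 0 40; 0 0 0 0 0 0 40; 0 0 0 0 0 0 40; 0 0 0 0 0 0 40; 0 0 0 0 0 0 40; 0 0 0 0 0 0 40; 0 0 0 0 0 0 40; 0 0 0 0 0 0 40; 0 0 0 0 0 0 40'
python3 - <<'E'
from h import *
for i in range(3): st()
E
```

```text
clock: 21.7
position: [0.5402, -0.2601, 0.1133]
ee_rot: [0.756, 0.53, -0.315, 0.22]
ft_force: [-0.5, 0.2, -0.7]
grip_width: 0.534
t 21.7 p [ 0.5402 -0.2601  0.1133] gp [ 0.527  -0.2961  0.0752] z [-0.243 -0.666 -0.705] y [ 0.94  -0.342 -0.   ] F [-0.5  0.2 -0.7] grip 45.6 q [-0.62  0.8   0.91  1.76  0.2   0.99 -0.31]
t 21.7 p [ 0.5402 -0.2601  0.1133] gp [ 0.527  -0.2961  0.0752] z [-0.243 -0.666 -0.705] y [ 0.94  -0.342 -0.   ] F [-0.5  0.2 -0.7] grip 45.6 q [-0.62  0.8   0.91  1.76  0.2   0.99 -0.31]
t 21.7 p [ 0.5402 -0.2601  0.1133] gp [ 0.527  -0.2961  0.0752] z [-0.243 -0.666 -0.705] y [ 0.94  -0.342 -0.   ] F [-0.5  0.2 -0.7] grip 45.6 q [-0.62  0.8   0.91  1.76  0.2   0.99 -0.31]
```

```bash
python3 -m crank '.04 0 .04 0 0 0 40; .03 0 .03 0 0 0 40; 0 0 0 0 0 0 40; 0 0 0 0 0 0 40; 0 0 0 0 0 0 40; 0 0 0 0 0 0 40; 0 0 0 0 0 0 40; 0 0 0 0 0 0 40; 0 0 0 0 0 0 40; 0 0 0 0 0 0 40'
python3 - <<'E'
from h import *
st()
E
```

```text
clock: 22.7
position: [0.5409, -0.2613, 0.113]
ee_rot: [0.756, 0.528, -0.316, 0.222]
ft_force: [-0.4, -0.1, 0.3]
grip_width: 0.535
t 22.7 p [ 0.5409 -0.2613  0.113 ] gp [ 0.5277 -0.2975  0.0751] z [-0.244 -0.669 -0.702] y [ 0.939 -0.344  0.002] F [-0.4 -0.1  0.3] grip 45.7 q [-0.61  0.81  0.91  1.76  0.2   0.99 -0.31]
```

The height has stopped falling and Fz has gone positive, so the jar is on the floor of the tray. Releasing, then backing off along the tool.

```bash
python3 -m crank '0 0 0 0 0 0 55; 0 0 0 0 0 0 70; 0 0 0 0 0 0 85; 0 0 0 0 0 0 85; 0 0 0 0 0 0 85; 0 0 0 0 0 0 85; 0 0 0 0 0 0 85; 0 0 0 0 0 0 85; 0 0 0 0 0 0 85; 0 0 0 0 0 0 85'
python3 -m crank '0 0 -.4 0 0 0 85; 0 0 -.8 0 0 0 85; 0 0 -.8 0 0 0 85; 0 0 -.8 0 0 0 85; 0 0 -.8 0 0 0 85; 0 0 -.6 0 0 0 85; 0 0 0 0 0 0 85; 0 0 0 0 0 0 85; 0 0 0 0 0 0 85; 0 0 0 0 0 0 85'
python3 - <<'E'
from h import *
st()
img,d,P=cloud("wrist"); save("w9.png",img)
img2,d2,P2=cloud("top")
img3,d3,P3=cloud("scene"); save("s9.png",img3)
for n,Q,I in(("w",P,img),("t",P2,img2),("s",P3,img3)):
    Z=Q[...,2]; s=(Z>.085)&(Z<.11)&(np.hypot(Q[...,0]-.523,Q[...,1]+.305)<.08)
    if n=='s': s&=I.min(-1)>110
    q=Q[s]; 
    if len(q)>5:
        t=q[np.abs(q[:,2]-np.median(q[:,2]))<.006]
        print(n,len(q),cv2.minAreaRect(q[:,:2].astype(np.float32)),np.median(q[:,2]),"slope",np.linalg.lstsq(np.c_[t[:,:2],np.ones(len(t))],t[:,2],rcond=None)[0][:2])
    s=(Z>.085)&(Z<.12)&(np.hypot(Q[...,0]-.465,Q[...,1]-.185)<.05); q=Q[s]
    if len(q)>20: print(n,"lid",cv2.minAreaRect(q[:,:2].astype(np.float32)))
E
```

```text
clock: 23.7
position: [0.5407, -0.2617, 0.113]
ee_rot: [0.756, 0.528, -0.316, 0.222]
ft_force: [-0.8, 0.5, 0.4]
grip_width: 0.994
clock: 24.7
position: [0.5806, -0.1474, 0.2334]
ee_rot: [0.757, 0.527, -0.318, 0.22]
ft_force: [-0.7, -0.6, -0.3]
grip_width: 0.994
t 24.7 p [ 0.5806 -0.1474  0.2334] gp [ 0.5672 -0.1835  0.1956] z [-0.25  -0.668 -0.701] y [ 0.937 -0.348 -0.002] F [-0.7 -0.6 -0.3] grip 84.9 q [-0.79  0.7   0.96  1.6   0.22  1.33 -0.32]
w 1053 ((0.5247738361358643, -0.30602356791496277), (0.04623618721961975, 0.046069562435150146), 69.6666488647461) 0.09520096915188561 slope [-0.02107453 -0.05445854]
t 342 ((0.5235328078269958, -0.30646267533302307), (0.04719063639640808, 0.046306949108839035), 68.92623138427734) 0.09547598752310826 slope [ 0.00567118 -0.00335095]
s 229 ((0.5242747068405151, -0.30653634667396545), (0.04721420258283615, 0.04637836292386055), 72.74361419677734) 0.09472308767859178 slope [ 0.0031261  -0.00079044]
s lid ((0.4673882722854614, 0.18453752994537354), (0.049600083380937576, 0.05089748650789261), 74.87110900878906)
```

View pics/w9.png

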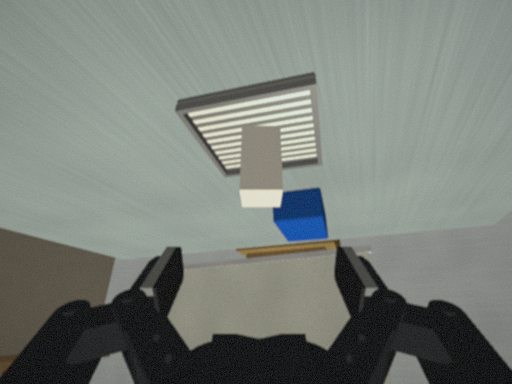

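View pics/s9.png

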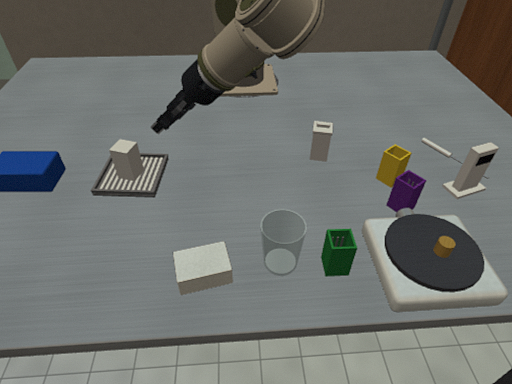

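The jar stands closed end up in the tray at (127,160) in the scene view. Its top is at 0.095 m (0.096 m expected), its centre is within about 3 mm of the tray's centre, and it is level. The lidded jar has not moved.

```bash
python3 -c "
from workcell import hand_in
print(hand_in())"
```

```text
the job is handed in; nothing more can be done
None
```

The job is done and handed in at about 25 s of the 56 s limit. The open white jar now stands mouth down in the draining tray, and the lidded jar was left where it stood. `hand_in()` gives no verdict, so what follows rests on my own checks.

- **What I did:** I picked the jar up with the tool tilted 45° and laid it on its side on the free bench. All three cameras put its centre at about (0.572, 0.031) and its upper face at 0.045 m. I let go and backed off, took it again from the closed end, turned it mouth down, set it in the tray and let go.
- **Last checks on the jar:** The top and scene cameras show it level to better than 0.5°, with its top at 0.095 m (0.096 m expected). Its centre is within about 3 mm of the tray's centre.
- **Last checks on the rest:** The lidded jar is within 1 mm of its starting position in the scene camera. The gripper is open and well clear.
- **Disagreement:** The wrist camera's fit of the jar's upper face showed a slope of about 3°. That is within the 10° limit, and I put it down to noise in that oblique view.

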